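Shut and bolt the vial return chest

ROBOT

A 7-joint arm with a two-finger parallel gripper is mounted at the origin on the work surface. World frame = base frame: x ahead of the robot, y to its left, z up, the work surface at z = 0. Lengths are in m, angles in rad, forces in N, time in s.
With the tool pointing down it reaches from about 0.4 to 0.925 m from the base axis. Payload 5.6 kg.
Tool frame: the origin (TCP) lies between the finger pads; the fingertips stand 14 mm ahead of it and the grasp point (between the pads) lies 5 mm behind it; z points along the fingers, y is the direction in which the jaws open and shut (so a half turn about z gives the same grasp; the last joint's range is limited). The gripper opens to 85 mm and grips with 20 to 120 N. Pads are 22 mm wide; open, the fingers measure 114 mm over their backs; the gripper's body (76 mm by 85 mm) begins 54 mm behind the grasp point. The pads swing forward as they close: fully open they stand 13 mm farther back than shut.
Start: joints at [-1.361, 0.468, -0.012, 1.603, 0.006, 1.071, -0.056], TCP at [0.163, 0.629, 0.245] pointing down, gripper open.
Joint ranges: [-2.53, 2.53], [-0.31, 2.02], [-1.57, 1.55], [0.28, 2.44], [-1.29, 4.43], [0.15, 1.84], [-2.92, 2.92]. Speed limits (rad/s): [2.57, 2.57, 3.14, 3.14, 3.14, 3.14, 3.14].

INTERFACE

Orientations are given as [roll, pitch, yaw] about the fixed x, y, z axes, in that order (R = Rz(yaw) Ry(pitch) Rx(roll)).
In Python, from workcell import bot gives the robot as it stands.
- The arm moves only by the tool play_rows, never from a script. Its argument "plan" is a list of rows, each an object with "gripper": the closure, from 0 (fully open) to 1 (shut); "linear": the shift along the tool's x, y, z in mm, a list of three; "delta_rot": the turn, a rotation vector about the tool's x, y, z in degrees, a list of three. A call has 1 to 8 rows; each row is the pose to reach, as a shift and turn from the pose measured when the call began, along the tool's axes at that moment; what a row does not reach only later rows make up. A row lasts 1/8 s, in which the tool goes at most 62.5 mm and 10.7 degrees, less where a joint would pass 70% of its speed; a pose out of reach is approached as far as the arm can. A call with a gripper value outside its range is refused whole. The fingers move at their own pace and stop on an object; "squeeze" is the grip in N (left out, the last holds). Time passes only in rows, so rows that repeat a pose let the fingers close. It gives the time, the measured TCP pose, the force and the opening at its end, in the units of the state.
- bot.state(): the state, without advancing time (a new reading comes with each control period).
- bot.grab_frame(name): name is "scene" or "top" or "wrist"; returns (picture, depth): 400x640x3 uint8, blue, green, red; 400x640 float32, m along the optical axis (not along the pixel's ray), 0 where there is no reading.
- bot.camera_params(name): a dict with "fx", "fy", "cx", "cy" (pixels), "camera_from_world" (4x4, takes a point from world to camera coordinates). Camera axes: x right, y down, z forward; pixel columns grow to the right and rows downward; lengths in m; the calibration is good to about 2 mm. A picture is of the moment at which its call begins: read the wrist's pose just before it. camera_params takes no time and is no camera call; for the wrist camera it gives the pose at the moment of the call.
- bot.close_job(): hands the job in, once; it reports no verdict.
The state is a dict: "clock": time; "q": joint angles; "qvel": joint speeds; "effort": joint torques, N m; "ee_pos": TCP position; "tcp_rot": TCP orientation; "force": force on the tool from outside, world axes, zero at the start; "torque": the same for the moment, N m; "grip_width": opening from 0.0 (shut) to 1.0 (fully open).
Only numpy, scipy, OpenCV 4.12 (cv2) and the standard library are available. Lean on these libraries where they do the work, as an engineer would, in place of code of your own. Each camera call takes 0.05 s, during which the arm holds its last target. There are 200 camera calls.

TASK

Shut and bolt the white vial return chest with a fingertip: push its lid down until it is fully shut, push the black ball knob of the barrel bolt towards the front of the chest until the bolt is fully home through its keeper, then push the knob over sideways until it lies all the way down in the locking notch. Only push, with a light hand and no forcing, never raise the lid, and leave the vials, bottles and everything else on the bench standing where they are.

Things in the scene. Friction and masses are not known exactly. Their poses are not given: they have to be found in the camera images.
- chest: white steel chest fixed on the bench, 260 (x, depth) x 300 (y, width) x 120 mm high; origin at the centre of its underside, z up; -x is its front (towards the robot), +y its left. The front 60 mm of the top is a fixed strip, upper face at z = 120 mm, with the keeper; behind it the grey lid, hinged along the back at x = +120, z = 120 mm
- lid (a joint): lid angle, rad: 0 = shut, upper face flush at z = 120 mm of the chest, from x = -69 to +118, y = -148 to +148 mm; positive = front edge raised (starts 0.25 to 0.45). A friction hinge holds the lid where it is left; 2 to 5 N down near the front edge closes it
- bolt (a joint): bolt travel towards the chest's front (-x), m: 0 = drawn back, tip level with the lid's front edge; 0.050 = fully home through the keeper, against its stop (starts 0 to 0.012). Friction about 2.5 N, stays where it is left. The pin under the knob can turn into the notch only from 0.046 on. With the lid open the bolt hits the keeper instead of entering it
- handle (a joint): turn of the knob about the bolt's axis, rad: 0 = pin upright (square to the lid), 1.30 = folded towards the chest's left (+y), right down in the notch. Friction (about 0.06 N m) keeps it where it is left; while the bolt is short of 0.046 the slot holds it upright to within about 0.1
- barrel (a point): on the axis of the barrel bolt, above the mouth of the notch. The steel barrel, 24 mm across, is screwed on the lid along the chest's centre line (y = 0, x = -62 to +30 mm with the lid shut); axis 16 mm and top 28 mm above the lid. Its L-shaped slot runs along the top, then turns at the front end into a 12 mm wide notch down the left (+y) side
- lid_press (a point): point on the lid's upper face where it may be pressed shut: 24 mm behind the lid's front edge, 95 mm to the right (-y) of the centre line; with the lid shut at x = -45, y = -95, z = 120 mm of the chest
- knob (a point): centre of the black ball knob, 22 mm in diameter, on a 7 mm pin, 38 mm from the bolt's axis. With the lid shut and the knob upright it stands 54 mm above the lid (z = 174 mm of the chest), at x = +12 mm less the bolt travel, y = 0; folded right down its centre is at y = +37 mm, 26 mm above the lid
- bolt_tip (a point): front end of the bolt's rod (17 mm in diameter), on its axis; with the lid shut at x = -66 mm less the bolt travel, z = 136 mm of the chest
- keeper (a point): centre of the opening of the keeper, a steel staple 31 mm wide, 32 mm high and 16 mm deep on the front strip, opening 23 mm wide; at x = -95, y = 0, z = 136 mm of the chest
- deck_vial: loose glass vial with a blue cap standing on the front strip of the chest, left of the keeper; 24 mm across, 52 mm high; origin at the centre of its foot. To be left alone
- bench_vial: the same kind of vial standing on the bench close to the chest's right side; origin at the centre of its foot. To be left alone
- bowl: stainless bowl, 160 mm across, 65 mm high, on the left; origin at the centre of its foot. To be left alone
- carton: red glove carton, 120 x 220 x 75 mm high, on the left; origin at the centre of its underside. To be left alone
- iv_bottle: clear infusion bottle with a blue cap, 68 mm across, 182 mm high, on the right; origin at the centre of its foot. To be left alone
- sharps_bin: yellow sharps bin, 174 mm across, 196 mm high, far right; origin at the centre of its foot. To be left alone
- forceps_jar: steel jar with forceps standing in it, 56 mm across, 177 mm high, on the right; origin at the centre of its foot. To be left alone
- sanitizer: white pump bottle, 60 mm across, 175 mm high, far left; origin at the centre of its foot. To be left alone

How it is judged:
On the way, in this order (a step that is already met when the one before it is completed fails the run):
1. the lid is pushed shut (value of joint lid below 0.015 rad).
2. the bolt is home through the keeper (value of joint lid below 0.015 rad and value of joint bolt above 0.045 m).
3. the knob lies down in the notch (all of step 2 and value of joint handle above 1.15 rad), for 0.1 s.
At the end, for the whole second after the job is handed in: Lid shut (under 0.015 rad), bolt at least 45 of its 50 mm home so that it stands through the keeper, knob folded at least 1.15 of 1.30 rad into the notch and at rest; every bystander upright (within 0.2 rad) (all of step 3 and x of bolt_tip in the frame of keeper below -0.012 m and velocity of joint bolt below 0.02 m/s and velocity of joint handle below 0.02 rad/s and angle between each of deck_vial, bench_vial, bowl, carton, iv_bottle, sharps_bin, forceps_jar, sanitizer's own z axis and vertical below 0.2 rad); the robot touches nothing.
It fails at once if the lid is raised further open (value of joint lid above 0.5 rad).
It fails at once if the chest, lid or bolt is forced (more than 70 N) (contact force between the fingers and chest above 70 N).
It fails at once if something else on the bench is knocked, pushed, lifted or carried (moved more than 25 mm) (distance of any of deck_vial, bench_vial, bowl, carton, iv_bottle, sharps_bin, forceps_jar, sanitizer from where it was at the start of the episode above 0.025 m).
It also fails if it takes over 54 s, if anything falls off the work surface, if the arm or the gripper's body presses on something with over 40 N, if the wrist force passes 120 N, or if a joint passes its speed limit or range.

## Working session

There is one attempt and no reset: what is moved stays moved. The work goes in short steps, Python scripts to look and compute and a tool call to move; the robot and the scene stay as the last step left them, time stands still between calls to the robot, and variables do not carry over. Pictures are saved under pics/ and viewed, about 8 in all and at most 12, crops included, and the job is handed in when it is done.

Besides the shell and the picture viewer there is one more tool, called after "Emit:" by a JSON object that holds its "name" and its "arguments", one argument or row to a line. play_rows: Moves the arm, as the interface text tells. Its arguments: {"type":"object","properties":{"plan":{"type":"array"},"squeeze":{"type":"number"}},"required":["plan"]}

```bash
mkdir -p pics; ls; cat > h.py <<'E'
import numpy as np,cv2
from workcell import bot
def cloud(d,p):
    v,u=np.indices(d.shape); P=np.stack([(u-p['cx'])/p['fx']*d,(v-p['cy'])/p['fy']*d,d],-1)
    T=np.linalg.inv(np.array(p['camera_from_world'])); W=P@T[:3,:3].T+T[:3,3]; W[d<=0]=np.nan
    return W
def look(n,name=None):
    p=bot.camera_params(n); im,d=bot.grab_frame(n)
    if name: cv2.imwrite('pics/'+name,im)
    return im,cloud(d,p),p
E
python3 - <<'E'
from h import *
im,W,p=look('top'); im2,W2,p2=look('scene')
np.savez('f0.npz',im=im,W=W,im2=im2,W2=W2)
cv2.imwrite('pics/top0.png',im); cv2.imwrite('pics/scene0.png',im2)
s=bot.state(); print(s['clock'],s['ee_pos'],s['tcp_rot'],s['force'],s['grip_width'])
E
```

```text
pics
0.1 [0.16251048 0.62882795 0.24440779] [-3.13991438e+00  1.48015804e-04  2.88875583e+00] [-0.08738731  0.43820091 -0.44771688] 1.000654680989662
```

View pics/top0.png

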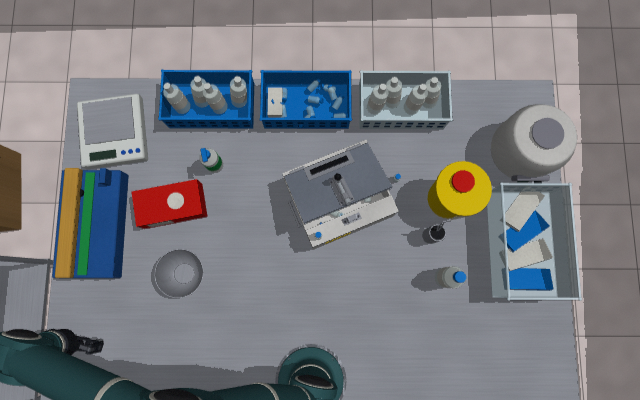

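View pics/scene0.png

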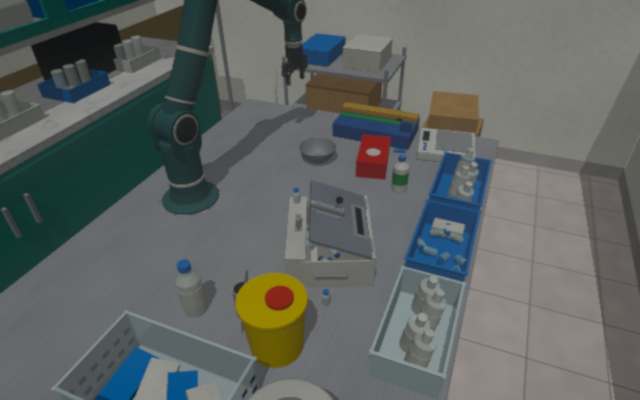

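The top view shows the chest at about (340,195), turned some 20°, with the knob at (338,177) and the deck vial at (318,236). The bench vial is at (397,177), and the sharps bin and jar are to the right.

```bash
python3 - <<'E'
from h import *
f=np.load('f0.npz'); W=f['W'];im=f['im']
cv2.imwrite('pics/crop.png',cv2.resize(im[130:260,260:420],None,fx=5,fy=5,interpolation=cv2.INTER_CUBIC)[:600,:800])
sub=np.zeros(W.shape[:2],bool); sub[135:255,275:402]=1
z=W[...,2]
m=sub&(abs(z-.12)<.006)
pts=W[m][:,:2]; r=cv2.minAreaRect((pts*1000).astype(np.float32)); print('strip+',r,m.sum())
m2=sub&(z>.1)
r=cv2.minAreaRect((W[m2][:,:2]*1000).astype(np.float32)); print('all',r, cv2.boxPoints(r).round())
# lid plane ransac-ish
g=sub&(z>.135)&(z<.24); P=W[g]
rng=np.random.default_rng(0);best=0
for _ in range(300):
    a=P[rng.choice(len(P),3,0)]; n=np.cross(a[1]-a[0],a[2]-a[0]); 
    if np.linalg.norm(n)<1e-5: continue
    n/=np.linalg.norm(n); i=abs((P-a[0])@n)<.003
    if i.sum()>best: best=i.sum();I=i
c=P[I].mean(0); n=np.linalg.svd(P[I]-c)[2][2]; n*=np.sign(n[2]); print('lid',c,n,np.arccos(n[2]),np.degrees(np.arctan2(n[1],n[0])),best)
hsv=cv2.cvtColor(im,cv2.COLOR_BGR2HSV)
for name,(a,b,c_,d) in dict(knob=(165,190,325,350),).items():
    k=(im[a:b,c_:d].max(2)<45); print(name,np.argwhere(k).mean(0)+[a,c_],k.sum(),np.nanmedian(W[a:b,c_:d][k],0),np.nanmax(W[a:b,c_:d][k],0))
b=cv2.inRange(hsv,(95,120,80),(125,255,255)); n_,l,s,ct=cv2.connectedComponentsWithStats(b)
for i in range(1,n_):
    if s[i,4]>8: print('blue',ct[i],s[i,4],np.nanmedian(W[l==i],0))
for v,u in [(236,435),(187,460),(277,455)]: print(u,v,W[v,u])
E
```

```text
strip+ ((606.8447875976562, -93.26425170898438), (260.8489074707031, 300.15753173828125), 22.86334228515625) 1978
all ((607.0155029296875, -93.80807495117188), (260.955322265625, 300.89434814453125), 22.743900299072266) [[ 429.   -6.]
 [ 545. -283.]
 [ 786. -182.]
 [ 669.   95.]]
lid [ 0.61938076 -0.08899231  0.16313169] [0.32778831 0.13829876 0.93457385] 0.36373698107861546 22.875603974940855 2694
knob [172.38333333 333.61666667] 60 [ 0.63896925 -0.07461822  0.21818282] [ 0.6927897  -0.04572767  0.23016825]
blue [207.71971154 100.30721154] 2080 [0.93416166 0.36409915 0.0096113 ]
blue [308.2109375   99.22135417] 2688 [0.95832714 0.0128325  0.00796754]
blue [300.5        125.33333333] 12 [0.8586913  0.03776884 0.04489397]
blue [130.07692308 150.69230769] 13 [0.76265871 0.62166244 0.04798033]
blue [137.5        149.71428571] 14 [0.76594776 0.59565805 0.04806513]
blue [204.65957447 154.23404255] 94 [0.7185273  0.33514966 0.17421835]
blue [122.71428571 151.85714286] 14 [0.75836131 0.64635259 0.04638204]
blue [101.00224575 225.28745589] 3117 [0.49965223 0.68556017 0.06989534]
blue [ 57.68510638 224.66382979] 235 [0.50247205 0.83271725 0.06944242]
blue [397.70833333 176.        ] 24 [ 0.67565219 -0.29587799  0.05173396]
blue [525.48611111 231.46464646] 792 [ 0.4871917  -0.72383201  0.04238692]
blue [317.78571429 234.5       ] 28 [ 0.46310477 -0.02362134  0.17273334]
blue [530.23216308 278.84711212] 883 [ 0.33078813 -0.72727088  0.04086479]
blue [459.87155963 276.48623853] 109 [ 0.33798833 -0.45040574  0.18184866]
435 236 [ 0.46671409 -0.4015942   0.09956618]
460 187 [ 0.60829922 -0.45936418  0.19546304]
455 277 [ 0.33503731 -0.43530227  0.1828824 ]
```

View pics/crop.png

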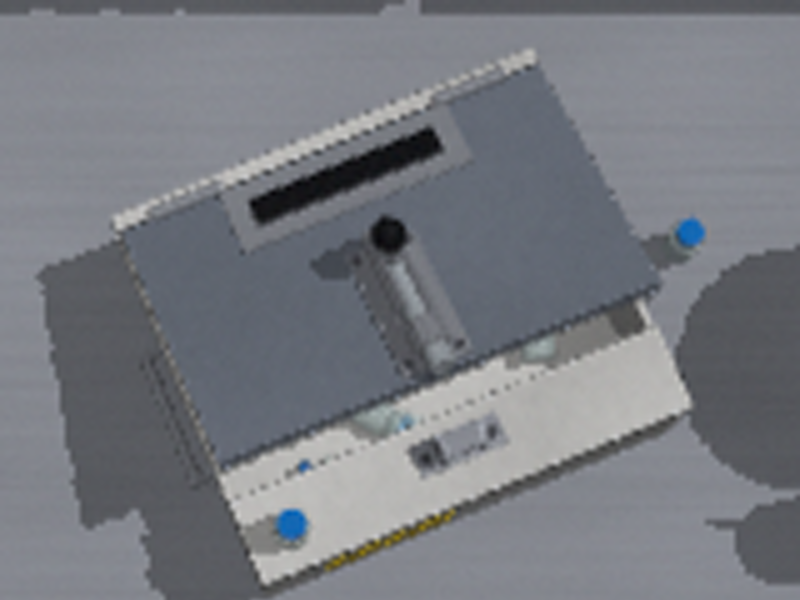

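```bash
cat >> h.py <<'E'
from scipy.spatial.transform import Rotation as Ro
C=np.array([.607,-.0935]); YAW=np.radians(22.8)
ex=np.array([np.cos(YAW),np.sin(YAW)]); ey=np.array([-ex[1],ex[0]])
def c2w(x,y,z): return np.r_[C+(x*ex+y*ey)/1000,z/1000]   # chest mm -> world m
def w2c(p): d=np.array(p[:2])-C; return np.array([d@ex,d@ey,p[2]])*1000
def go(*tips,yaw=None):
    """tips: chest-frame fingertip positions (mm); prints tool-frame rows, world tool down"""
    s=bot.state(); R0=Ro.from_euler('xyz',s['tcp_rot']); p=np.array(s['ee_pos'])
    print('t',round(s['clock'],2),'tip chest',(w2c(p-[0,0,.014])).round(1),'rot',np.degrees(s['tcp_rot']).round(1),'F',np.round(s['force'],1),'grip',round(s['grip_width'],3))
    dr=(R0.inv()*Ro.from_euler('xyz',[np.pi,0,YAW+np.pi])).as_rotvec(degrees=True); print('rot',dr.round(1))
    for t in tips: print(t,(R0.inv().apply(c2w(*t)+[0,0,.014]-p)*1000).round(1))
E
python3 - <<'E'
from h import *
f=np.load('f0.npz'); W=f['W']
print('knob top',w2c(np.array([.63897,-.0746,.2182])))
a=.3637
for s in (0,6,12):
    X,Z=-(120-12+s),54; print(s,'pred knob',120+X*np.cos(a)+Z*np.sin(a),120-X*np.sin(a)+Z*np.cos(a))
print('deck vial',w2c([.463,-.0236,.172]),'bench',w2c([.6757,-.2959,.052]))
k=W[165:178,330:342].reshape(-1,3);k=k[np.nanargmax(k[:,2])];print('top pt',w2c(k))
go((-38,-95,300),(-38,-95,200)); 
E
```

```text
knob top [ 36.79600954   5.03434027 218.2       ]
0 pred knob 38.27427352010498 208.88703860143715
6 pred knob 32.666751485411034 211.02144639528115
12 pred knob 27.05922945071709 213.15585418912514
deck vial [-105.66095434  120.24047875  172.        ] bench [ -15.10115618 -213.20742267   52.        ]
top pt [ 30.7362851    4.98578641 230.16824757]
t 0.1 tip chest [-129.8  838.1  230.4] rot [-179.9    0.   165.5] F [-0.1  0.4 -0.4] grip 1.001
rot [ -0.1  -0.  -37.3]
(-38, -95, 300) [-638.4 -686.9  -68.3]
(-38, -95, 200) [-638.4 -686.7   31.7]
```

Emit:
{"name": "play_rows", "arguments": {
  "plan": [
    {"gripper":1,"linear":[-20,-20,-60],"delta_rot":[0,0,0]},
    {"gripper":1,"linear":[-60,-65,-90],"delta_rot":[0,0,0]},
    {"gripper":1,"linear":[-105,-113,-90],"delta_rot":[0,0,-7]},
    {"gripper":1,"linear":[-150,-161,-90],"delta_rot":[0,0,-14]},
    {"gripper":1,"linear":[-195,-209,-90],"delta_rot":[0,0,-21]},
    {"gripper":1,"linear":[-240,-257,-90],"delta_rot":[0,0,-28]},
    {"gripper":1,"linear":[-285,-305,-90],"delta_rot":[0,0,-37]},
    {"gripper":1,"linear":[-330,-353,-90],"delta_rot":[0,0,-37]}
  ],
  "squeeze": 20
}}

```text
clock: 1.1
ee_pos: [0.3805, 0.228, 0.335]
tcp_rot: [-3.14, -0.001, -2.747]
force: [0.7, -0.5, -0.5]
grip_width: -0.004
```

```bash
python3 -c "
from h import *
go((-38,-95,300))"
```

```text
t 1.1 tip chest [-84.2 384.1 321. ] rot [-179.9   -0.  -157.4] F [ 0.7 -0.5 -0.5] grip -0.004
rot [-0.1 -0.  -0.2]
(-38, -95, 300) [ -47.9 -478.9   21.5]
```

Emit:
{"name": "play_rows", "arguments": {
  "plan": [
    {"gripper":1,"linear":[-6,-60,0],"delta_rot":[0,0,0]},
    {"gripper":1,"linear":[-12,-120,0],"delta_rot":[0,0,0]},
    {"gripper":1,"linear":[-18,-180,0],"delta_rot":[0,0,0]},
    {"gripper":1,"linear":[-24,-240,0],"delta_rot":[0,0,0]},
    {"gripper":1,"linear":[-30,-300,0],"delta_rot":[0,0,0]},
    {"gripper":1,"linear":[-36,-360,0],"delta_rot":[0,0,0]},
    {"gripper":1,"linear":[-42,-420,10],"delta_rot":[0,0,0]},
    {"gripper":1,"linear":[-48,-479,21],"delta_rot":[0,0,0]}
  ]
}}

```text
clock: 2.1
ee_pos: [0.6098, -0.1972, 0.314]
tcp_rot: [-3.141, -0.001, -2.746]
force: [0.4, 1.2, 0.5]
grip_width: 0.001
```

```bash
python3 -c "
from h import *
go((-38,-95,200))
im,W,p=look('wrist','wr1.png')
np.savez('w1.npz',im=im,W=W)"
```

```text
t 2.1 tip chest [-37.6 -96.7 300. ] rot [-179.9   -0.  -157.4] F [0.4 1.2 0.5] grip 0.001
rot [-0.1 -0.  -0.2]
(-38, -95, 200) [  0.3   1.8 100. ]
```

View pics/wr1.png

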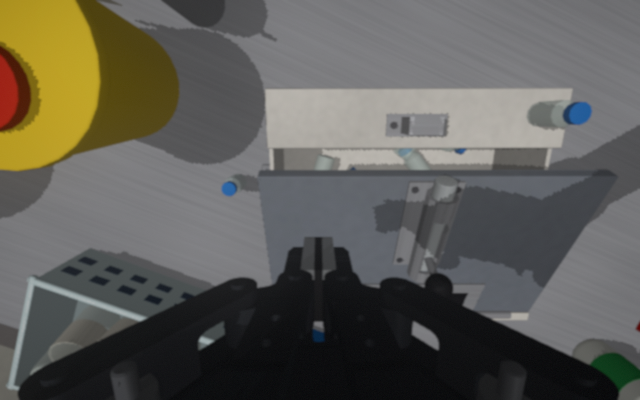

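The wrist picture is square with the chest. The closed fingers are over the right half of the lid (318,245), the keeper is at (418,125), and the knob at (440,288) is well clear. Next I press the lid down.

Emit:
{"name": "play_rows", "arguments": {
  "plan": [
    {"gripper":1,"linear":[0,2,40],"delta_rot":[0,0,0]},
    {"gripper":1,"linear":[0,2,80],"delta_rot":[0,0,0]},
    {"gripper":1,"linear":[0,2,105],"delta_rot":[0,0,0]},
    {"gripper":1,"linear":[0,2,115],"delta_rot":[0,0,0]},
    {"gripper":1,"linear":[1,2,122],"delta_rot":[0,0,0]},
    {"gripper":1,"linear":[2,2,129],"delta_rot":[0,0,0]},
    {"gripper":1,"linear":[3,2,136],"delta_rot":[0,0,0]},
    {"gripper":1,"linear":[4,2,143],"delta_rot":[0,0,0]}
  ]
}}

```text
clock: 3.15
ee_pos: [0.6053, -0.2069, 0.1683]
tcp_rot: [-3.134, -0.005, -2.754]
force: [-0.4, 0.1, 1.5]
grip_width: -0.004
```

```bash
python3 -c "
from h import *
go((-44,-95,119))
W=np.load('w1.npz')['W'];im=np.load('w1.npz')['im']
k=W[270:300,425:455].reshape(-1,3); b=im[270:300,425:455].reshape(-1,3).max(1)<40
print('knob',[w2c(q).round(1) for q in np.nanpercentile(k[b],[5,50,95],axis=0)])
k=W[112:138,386:448].reshape(-1,3);k=k[k[:,2]>.14];q=np.array([w2c(a) for a in k]);print('keeper',q.min(0),q.max(0))
im,W,p=look('wrist');print(len(im))
"
```

```text
t 3.15 tip chest [ -45.5 -103.9  154.3] rot [-179.6   -0.3 -157.8] F [-0.4  0.1  1.5] grip -0.004
rot [-0.4 -0.3 -0.6]
(-44, -95, 119) [-1.6  9.1 35.2]
knob [array([-49.1, -62. , 181.1]), array([ 23.9,  -2.7, 221.9]), array([ 56.4,  23.8, 357.7])]
keeper [-101.95560226  -14.7812618   140.25722571] [-86.57875752  16.67418388 153.51830801]
400
```

Emit:
{"name": "play_rows", "arguments": {
  "plan": [
    {"gripper":1,"linear":[-1,4,6],"delta_rot":[0,0,0]},
    {"gripper":1,"linear":[-1,7,12],"delta_rot":[0,0,0]},
    {"gripper":1,"linear":[-1,9,18],"delta_rot":[0,0,0]},
    {"gripper":1,"linear":[-1,9,23],"delta_rot":[0,0,0]},
    {"gripper":1,"linear":[-1,9,28],"delta_rot":[0,0,0]},
    {"gripper":1,"linear":[-1,9,32],"delta_rot":[0,0,0]},
    {"gripper":1,"linear":[-1,9,35],"delta_rot":[0,0,0]}
  ]
}}

```text
clock: 4.08
ee_pos: [0.602, -0.1979, 0.1339]
tcp_rot: [-3.137, -0.006, -2.755]
force: [-10.7, 5.4, 29.6]
grip_width: -0.001
```

```bash
python3 -c "
from h import *
go((-44,-95,119))
"
```

```text
t 4.08 tip chest [-45.1 -94.3 119.9] rot [-179.7   -0.3 -157.8] F [-10.7   5.4  29.6] grip -0.001
rot [-0.3 -0.4 -0.6]
(-44, -95, 119) [-1.1 -0.7  0.9]
```

Emit:
{"name": "play_rows", "arguments": {
  "plan": [
    {"gripper":1,"linear":[0,0,-30],"delta_rot":[0,0,0]},
    {"gripper":1,"linear":[0,0,-80],"delta_rot":[0,0,0]},
    {"gripper":1,"linear":[-30,0,-125],"delta_rot":[0,0,0]},
    {"gripper":1,"linear":[-70,40,-135],"delta_rot":[0,0,0]},
    {"gripper":1,"linear":[-106,80,-135],"delta_rot":[0,0,0]},
    {"gripper":1,"linear":[-106,94,-135],"delta_rot":[0,0,0]},
    {"gripper":1,"linear":[-106,95,-135],"delta_rot":[0,0,0]}
  ]
}}

```text
clock: 4.95
ee_pos: [0.6643, -0.0684, 0.2673]
tcp_rot: [-3.137, -0.007, -2.753]
force: [0.6, -0.3, 0.1]
grip_width: 0.002
```

```bash
python3 -c "
from h import *
go((45,0,162))
im,W,p=look('wrist','wr2.png')
np.savez('w2.npz',im=im,W=W)
Wc=np.stack([(W[...,:2]-C)@ex,(W[...,:2]-C)@ey,W[...,2]],-1)*1000
m=(abs(Wc[...,0]+30)<25)&(abs(abs(Wc[...,1])-80)<40)
print('lid z',np.nanmedian(Wc[...,2][m]),m.sum())
m=(Wc[...,2]>155)&(Wc[...,2]<195)&(abs(Wc[...,1])<40)&(Wc[...,0]>-60)&(Wc[...,0]<40)
q=Wc[m];print(len(q),np.percentile(q,[2,50,98],axis=0))
"
```

```text
t 4.95 tip chest [ 62.6   0.9 253.3] rot [-179.8   -0.4 -157.7] F [ 0.6 -0.3  0.1] grip 0.002
rot [-0.2 -0.4 -0.5]
(45, 0, 162) [17.  -0.7 91.5]
lid z 119.98224634925691 12342
819 [[ -6.80822443  -8.57950292 175.1532682 ]
 [  2.82092107   0.90717305 181.85473505]
 [ 12.83303214  10.45134779 185.21947414]]
```

View pics/wr2.png

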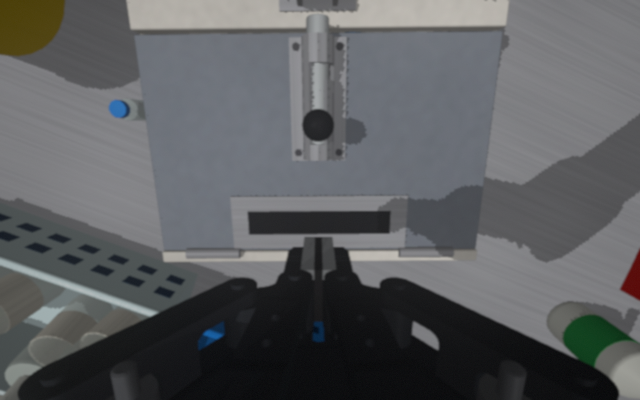

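The lid is shut: its face measures z 120.0 mm. The knob at (318,125) is at chest x≈3 mm, so the bolt has travelled about 9 mm. The fingers are behind it on the centre line, so I'll descend and push it forward.

Emit:
{"name": "play_rows", "arguments": {
  "plan": [
    {"gripper":1,"linear":[10,-1,40],"delta_rot":[0,0,-0.5]},
    {"gripper":1,"linear":[17,-1,75],"delta_rot":[0,0,-0.5]},
    {"gripper":1,"linear":[17,-1,91],"delta_rot":[0,0,-0.5]},
    {"gripper":1,"linear":[20,-1,91],"delta_rot":[0,0,-0.5]},
    {"gripper":1,"linear":[28,-1,91],"delta_rot":[0,0,-0.5]},
    {"gripper":1,"linear":[36,-1,91],"delta_rot":[0,0,-0.5]},
    {"gripper":1,"linear":[44,-1,91],"delta_rot":[0,0,-0.5]},
    {"gripper":1,"linear":[52,-1,91],"delta_rot":[0,0,-0.5]}
  ]
}}

```text
clock: 6.0
ee_pos: [0.6168, -0.0915, 0.1781]
tcp_rot: [-3.135, -0.004, -2.746]
force: [3.6, -0.6, 1.4]
grip_width: -0.001
```

```bash
python3 -c "
from h import *
go((-17,0,162))
"
```

```text
t 6.0 tip chest [  9.8  -2.  164.1] rot [-179.6   -0.2 -157.4] F [ 3.6 -0.6  1.4] grip -0.001
rot [-0.4 -0.2 -0.2]
(-17, 0, 162) [26.8  1.9  2.2]
```

Contact is made, with the bolt sliding at about 3.6 N. I'll keep going slowly.

Emit:
{"name": "play_rows", "arguments": {
  "plan": [
    {"gripper":1,"linear":[6,2,2],"delta_rot":[0,0,0]},
    {"gripper":1,"linear":[11,2,2],"delta_rot":[0,0,0]},
    {"gripper":1,"linear":[15,2,2],"delta_rot":[0,0,0]},
    {"gripper":1,"linear":[19,2,2],"delta_rot":[0,0,0]},
    {"gripper":1,"linear":[22,2,2],"delta_rot":[0,0,0]},
    {"gripper":1,"linear":[25,2,2],"delta_rot":[0,0,0]}
  ]
}}

```text
clock: 6.75
ee_pos: [0.5927, -0.0992, 0.1761]
tcp_rot: [-3.135, -0.004, -2.746]
force: [2.0, 0.3, 2.1]
grip_width: 0.002
```

```bash
python3 -c "
from h import *
go((-17,0,162),(-19,0,162))
"
```

```text
t 6.75 tip chest [-15.4   0.3 162.1] rot [-179.6   -0.2 -157.3] F [2.  0.3 2.1] grip 0.002
rot [-0.4 -0.2 -0.1]
(-17, 0, 162) [ 1.6 -0.3  0.1]
(-19, 0, 162) [ 3.6 -0.3  0.1]
```

Emit:
{"name": "play_rows", "arguments": {
  "plan": [
    {"gripper":1,"linear":[1.5,0,0],"delta_rot":[0,0,0]},
    {"gripper":1,"linear":[3,0,0],"delta_rot":[0,0,0]},
    {"gripper":1,"linear":[3,0,0],"delta_rot":[0,0,0]}
  ]
}}

```text
clock: 7.12
ee_pos: [0.591, -0.0999, 0.1763]
tcp_rot: [-3.134, -0.002, -2.746]
force: [5.5, 1.9, -0.1]
grip_width: 0.003
```

```bash
python3 -c "
from h import *
go((-19,0,162))
"
```

```text
t 7.12 tip chest [-17.2   0.3 162.3] rot [-1.796e+02 -1.000e-01 -1.573e+02] F [ 5.5  1.9 -0.1] grip 0.003
rot [-0.4 -0.1 -0.1]
(-19, 0, 162) [ 1.8 -0.3  0.3]
```

Emit:
{"name": "play_rows", "arguments": {
  "plan": [
    {"gripper":1,"linear":[2,0,0],"delta_rot":[0,0,0]},
    {"gripper":1,"linear":[3,0,0],"delta_rot":[0,0,0]},
    {"gripper":1,"linear":[3,0,0],"delta_rot":[0,0,0]}
  ]
}}

```text
clock: 7.5
ee_pos: [0.5906, -0.0999, 0.1765]
tcp_rot: [-3.133, 0.003, -2.744]
force: [10.2, 2.6, -2.6]
grip_width: 0.0
```

```bash
python3 -c "
from h import *
go((-20,0,162))
"
```

```text
t 7.5 tip chest [-17.5   0.5 162.5] rot [-179.5    0.2 -157.2] F [10.2  2.6 -2.6] grip 0.0
rot [-0.5  0.2 -0. ]
(-20, 0, 162) [ 2.5 -0.5  0.5]
```

The force rose with no further travel, so the bolt is at its stop. I'll back off, rise and go round to the right side of the knob.

Emit:
{"name": "play_rows", "arguments": {
  "plan": [
    {"gripper":1,"linear":[-20,0,0],"delta_rot":[0,0,0]},
    {"gripper":1,"linear":[-40,0,-30],"delta_rot":[0,0,0]},
    {"gripper":1,"linear":[-40,0,-80],"delta_rot":[0,0,0]},
    {"gripper":1,"linear":[-10,-50,-85],"delta_rot":[0,0,0]},
    {"gripper":1,"linear":[20,-60,-85],"delta_rot":[0,0,0]},
    {"gripper":1,"linear":[20,-60,-85],"delta_rot":[0,0,0]}
  ]
}}

```text
clock: 8.25
ee_pos: [0.5918, -0.1656, 0.2615]
tcp_rot: [-3.134, -0.0, -2.75]
force: [-0.1, 0.3, 0.6]
grip_width: -0.002
```

```bash
python3 -c "
from h import *
go((-38,-45,159))
im,W,p=look('wrist','wr3.png')
Wc=np.stack([(W[...,:2]-C)@ex,(W[...,:2]-C)@ey,W[...,2]],-1)*1000
m=(Wc[...,2]>155)&(Wc[...,2]<195)&(abs(Wc[...,1])<30)&(Wc[...,0]>-70)&(Wc[...,0]<40)
q=Wc[m];print(len(q),np.percentile(q,[2,50,98],axis=0))
"
```

```text
t 8.25 tip chest [-42.  -60.6 247.5] rot [-179.5   -0.  -157.6] F [-0.1  0.3  0.6] grip -0.002
rot [-0.5 -0.  -0.4]
(-38, -45, 159) [-3.9 16.3 88.4]
749 [[-47.75971923  -9.27722775 173.55706626]
 [-39.89563223  -1.05640567 181.55769459]
 [-29.49427909   9.47156523 185.24104182]]
```

View pics/wr3.png

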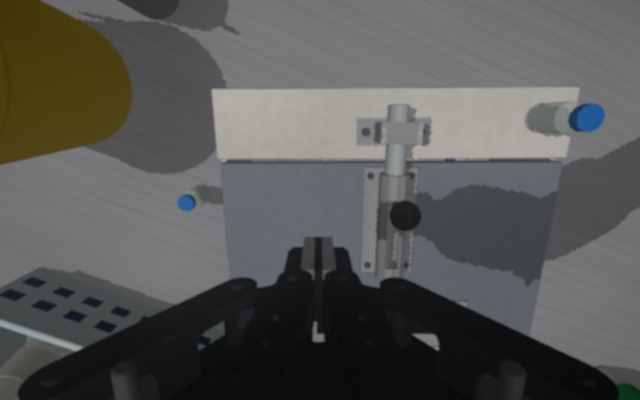

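The bolt stands through the keeper (400,130) and the knob at (405,215) is at chest x≈-39 mm, so it is fully home. Next I descend to the right of the knob and sweep left.

Emit:
{"name": "play_rows", "arguments": {
  "plan": [
    {"gripper":1,"linear":[-3,10,50],"delta_rot":[0,0,0]},
    {"gripper":1,"linear":[-3,16,80],"delta_rot":[0,0,0]},
    {"gripper":1,"linear":[-3,17,88],"delta_rot":[0,0,0]},
    {"gripper":1,"linear":[-3,24,88],"delta_rot":[0,0,0]},
    {"gripper":1,"linear":[-3,32,88],"delta_rot":[0,0,0]},
    {"gripper":1,"linear":[-3,40,88],"delta_rot":[0,0,0]},
    {"gripper":1,"linear":[-3,48,88],"delta_rot":[0,0,0]},
    {"gripper":1,"linear":[-3,54,88],"delta_rot":[0,0,0]}
  ]
}}

```text
clock: 9.3
ee_pos: [0.576, -0.1127, 0.1737]
tcp_rot: [-3.133, 0.003, -2.747]
force: [1.8, -1.6, 0.9]
grip_width: 0.002
```

```bash
python3 -c "
from h import *
go((-38,15,159),(-38,30,159))
"
```

```text
t 9.3 tip chest [-36.   -5.6 159.7] rot [-1.795e+02  1.000e-01 -1.574e+02] F [ 1.8 -1.6  0.9] grip 0.002
rot [-0.5  0.1 -0.2]
(-38, 15, 159) [ 2.  20.6  0.5]
(-38, 30, 159) [ 2.1 35.6  0.4]
```

Emit:
{"name": "play_rows", "arguments": {
  "plan": [
    {"gripper":1,"linear":[2,6,0],"delta_rot":[0,0,0]},
    {"gripper":1,"linear":[2,12,0],"delta_rot":[0,0,0]},
    {"gripper":1,"linear":[2,18,0],"delta_rot":[0,0,0]},
    {"gripper":1,"linear":[2,24,0],"delta_rot":[0,0,0]},
    {"gripper":1,"linear":[2,29,0],"delta_rot":[0,0,0]},
    {"gripper":1,"linear":[2,34,0],"delta_rot":[0,0,0]},
    {"gripper":1,"linear":[2,38,0],"delta_rot":[0,0,0]},
    {"gripper":1,"linear":[2,40,0],"delta_rot":[0,0,0]}
  ]
}}

```text
clock: 10.3
ee_pos: [0.5586, -0.0758, 0.1734]
tcp_rot: [-3.134, 0.003, -2.746]
force: [0.1, -1.5, 0.4]
grip_width: 0.001
```

```bash
python3 -c "
from h import *
go((-38,38,157))
"
```

```text
t 10.3 tip chest [-37.8  35.1 159.4] rot [-1.796e+02  1.000e-01 -1.574e+02] F [ 0.1 -1.5  0.4] grip 0.001
rot [-0.4  0.1 -0.2]
(-38, 38, 157) [0.2 2.9 2.3]
```

The finger is over the ball now, so I'll press it down gently to the end.

Emit:
{"name": "play_rows", "arguments": {
  "plan": [
    {"gripper":1,"linear":[0,3,0],"delta_rot":[0,0,0]},
    {"gripper":1,"linear":[0,4,1.5],"delta_rot":[0,0,0]},
    {"gripper":1,"linear":[0,4,3],"delta_rot":[0,0,0]},
    {"gripper":1,"linear":[0,4,4],"delta_rot":[0,0,0]},
    {"gripper":1,"linear":[0,4,4],"delta_rot":[0,0,0]}
  ]
}}

```text
clock: 10.92
ee_pos: [0.5572, -0.0713, 0.1703]
tcp_rot: [-3.136, 0.003, -2.746]
force: [-3.5, 2.5, 10.9]
grip_width: -0.0
```

```bash
python3 -c "
from h import *
go((-38,38,157))
"
```

```text
t 10.93 tip chest [-37.3  39.8 156.3] rot [-179.7    0.2 -157.3] F [-3.5  2.5 10.9] grip -0.0
rot [-0.3  0.2 -0.1]
(-38, 38, 157) [ 0.7 -1.8 -0.7]
```

The knob is at its stop: 11 N up, tip at z 156.3 mm against an expected 157. I'll rise and check.

Emit:
{"name": "play_rows", "arguments": {
  "plan": [
    {"gripper":1,"linear":[0,0,-20],"delta_rot":[0,0,0]},
    {"gripper":1,"linear":[0,0,-60],"delta_rot":[0,0,0]},
    {"gripper":1,"linear":[-30,-20,-100],"delta_rot":[0,0,0]},
    {"gripper":1,"linear":[-80,-30,-120],"delta_rot":[0,0,0]},
    {"gripper":1,"linear":[-80,-30,-120],"delta_rot":[0,0,0]}
  ]
}}

```text
clock: 11.55
ee_pos: [0.6452, -0.0662, 0.2916]
tcp_rot: [-3.134, 0.006, -2.743]
force: [0.0, 0.5, -0.4]
grip_width: 0.001
```

```bash
python3 -c "
from h import *
go((0,0,250))
im,W,p=look('wrist','wr4.png')
Wc=np.stack([(W[...,:2]-C)@ex,(W[...,:2]-C)@ey,W[...,2]],-1)*1000
m=(abs(Wc[...,0]+30)<25)&(abs(abs(Wc[...,1])-90)<30); print('lid z',np.nanmedian(Wc[...,2][m]))
m=(im.max(2)<50)&(Wc[...,2]>135)&(Wc[...,2]<195)&(abs(Wc[...,1]-30)<35)&(abs(Wc[...,0]+38)<25)
q=Wc[m];print(len(q),np.percentile(q,[2,50,98],axis=0))
t,Wt,_=look('top'); hsv=cv2.cvtColor(t,cv2.COLOR_BGR2HSV); f=np.load('f0.npz')
b=cv2.inRange(hsv,(95,120,80),(125,255,255)); n_,l,s,ct=cv2.connectedComponentsWithStats(b)
for i in range(1,n_):
    if 20<s[i,4]<120: print('blue',ct[i].round(1),np.nanmedian(Wt[l==i],0).round(3))
"
```

```text
t 11.55 tip chest [ 45.8  10.4 277.6] rot [-179.6    0.4 -157.2] F [ 0.   0.5 -0.4] grip 0.001
rot [-0.4  0.4  0. ]
(0, 0, 250) [ 46.  -10.2  27.3]
lid z 119.96959525084507
491 [[-45.48022288  28.90207487 150.66926639]
 [-36.83964978  37.4204867  154.60622826]
 [-27.96072998  46.42450174 157.40371909]]
blue [271.2 125.8] [0.861 0.138 0.018]
blue [303.  126.8] [0.86  0.036 0.013]
blue [204.7 154.2] [0.719 0.335 0.174]
blue [397.7 176. ] [ 0.676 -0.295  0.052]
```

View pics/wr4.png

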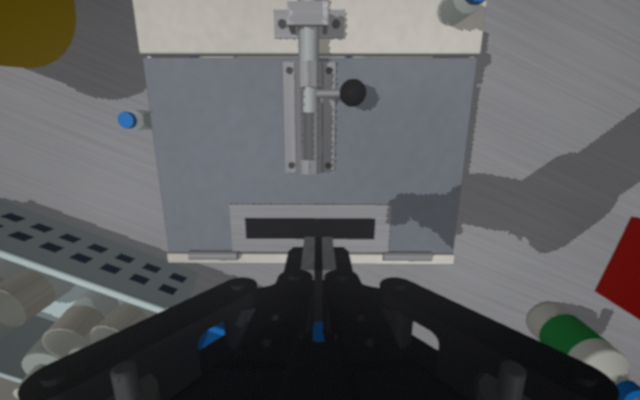

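The knob at (352,92) lies in the notch. Its centre is near (-37, 37) mm with the top at z 157 mm, which matches fully folded. The bolt stands through the keeper, both vials are standing, and the arm is clear.

```bash
python3 -c "
from workcell import bot
print(bot.close_job())"
```

```text
the job is handed in; nothing more can be done
None
```

I shut the lid, pushed the bolt home and folded the knob into its notch using closed fingertips only. The job was handed in about 12 s into the 54 s limit; it gives no verdict.

| Part | Last reading | Expected when done |
|---|---|---|
| Lid face height | 120.0 mm | 120 mm, shut |
| Bolt travel | about 49–50 mm | 50 mm, through the keeper |
| Knob centre sideways | y ≈ 37 mm | 37 mm, folded right down |
| Knob top height | 157 mm | 157 mm |

- **Force:** The highest wrist reading I saw was about 32 N, at the end of pressing the lid. It was about 11 N at the bolt stop and about 12 N at the knob stop. I read it only at the end of each move, so brief peaks in between were not seen.
- **Clearance:** The tool was clear of everything at hand-in, with a force near zero.
- **Bystanders:** In the last wrist picture both vials stand. The bench vial's cap had not moved in the top view. The final top-view check did not pick up the deck vial or infusion bottle caps, probably because the arm was in the way. I checked the deck vial only in that wrist picture and did not re-check the infusion bottle. I did not re-measure the bowl, carton, sharps bin, jar or sanitizer.
- **Disagreement:** The finger was about 9 mm to the right of where I had sent it midway through pressing the lid. I corrected this before the lid was fully shut.

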